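Load the empty spool and set the brake nut

TASK

Fit the empty long-necked spool over the upright spindle of the spool stand: lower it gently until it sits fully down on the round platter, neck up, and let go of it. Then screw the knurled brake nut beside it down (clockwise from above) until it bottoms out, back it off a quarter turn, and finish still gripping the nut there, without letting go. Leave the other things on the table where they are.

Things in the scene. Friction and masses are not known exactly. Their poses are not given: they have to be found in the camera images.
- spool_center (a point): Loose empty grey spool, 60 g, upright on the table: two 60 mm flanges 4 mm thick (undersides 0 and 30 mm above its foot), and a plain round neck, 30 mm in diameter, from the upper flange (34 mm) up to 74 mm; through bore 18 mm. Take it by the neck from above. This point: on its axis half-way up, 37 mm above its foot; z to the neck. Only this one has a neck.
- spindle_seat (a point): Fixed spool stand, grey base 100 x 250 x 12 mm; place and heading vary. This point: on the spindle axis at the top of the 68 mm platter, 22 mm above the table, where the spool's foot rests. The 12 mm spindle rises 60 mm above it, tapered to 5 mm over the last 10. z up; the nut's axis is 130 mm away in this frame's -y, joined by a 20 mm wide brake arm whose top is 35 mm above the table.
- nut_grip (a point): Knurled round brass brake nut, 44 mm diameter, 40 mm tall, started on a fixed upright threaded post. This point: on its axis, 24 mm above its underside, a good height to grip; turns and rises with the nut, x to the dark index mark on its top. Fully down it is 62 mm above the table. The 18 mm post ends 95 mm above the table. Below the nut: a 36 mm washer, 3 mm thick, and the brake arm.
- brake_nut (a joint): Turn of the brake nut in rad: 0 = bottomed out against a hard stop, growing as it is unscrewed (counter-clockwise from above); starts between 1.7 and 2.5. It climbs 6 mm per turn, turns stiffly (about 0.08 N m) and stays where it is left; pi/2 is a quarter turn off the bottom.
- reel: Bystander: a grey reel with two 68 mm flanges and no neck, 72 mm tall; origin at the centre of its foot.
- jar: Bystander: a pale jar with a grey lid, 62 mm in diameter, 75 mm tall; origin at the centre of its foot.
- contactor: Bystander: a black contactor 75 x 45 x 68 mm; origin at the centre of its foot.
- terminals: Bystander: a grey terminal block 42 x 60 x 39 mm; origin at the centre of its foot.
- screwdriver: Bystander: a red screwdriver lying on the table; origin on its underside.
- rail_offcut: Bystander: a flat steel rail piece 35 x 140 x 8 mm; origin at the centre of its underside.
Things that resemble listed ones, but are neither listed nor needed, are in the scene too. What is shaped like the part that bears spool_center but pink or turquoise is not meant.

How it is judged:
On the way, in this order (a step that is already met when the one before it is completed fails the run):
1. the spool sits fully down on the spindle, neck up, and is let go (horizontal distance between spool_center and spindle_seat below 0.006 m and z of spool_center in the frame of spindle_seat between 0.033 and 0.041 m and angle between spool_center's own z axis and vertical below 0.12 rad and contact force between the fingers and spool below 0.1 N), for 0.2 s.
2. the brake nut is bottomed out (value of joint brake_nut below 0.09 rad), for 0.1 s.
At the end, for the whole second after the job is handed in: The spool is on the spindle, neck up, within 4 mm of fully down, and untouched; after having bottomed out (within 5 degrees), the nut stands a quarter turn off the bottom, within 15 degrees, not turning, and the fingers still grip it around its axis with at least 4 N (all of step 1 and value of joint brake_nut between 1.311 and 1.831 rad and velocity of joint brake_nut between -0.1 and 0.1 rad/s and contact force between the fingers and brake_nut above 4 N and horizontal distance between the grasp point and nut_grip below 0.015 m and distance between the grasp point and nut_grip below 0.035 m); the arm keeps its last pose, push and grip.
It fails at once if another loose thing on the table is shoved or knocked over (moved 3 cm) (distance of any of reel, jar, contactor, terminals, screwdriver, rail_offcut from where it was at the start of the episode above 0.03 m).
It fails at once if the spool is dropped down the spindle (faster than 0.6 m/s at the spindle) (horizontal distance between spool_center and spindle_seat below 0.015 m and linear speed of spool above 0.6 m/s).
It also fails if it takes over 72 s, if anything falls off the work surface, if the arm or the gripper's body presses on something with over 40 N, if the wrist force passes 120 N, or if a joint passes its speed limit or range.

ROBOT

A 6-joint arm with a two-finger parallel gripper is mounted at the origin on the work surface. World frame = base frame: x ahead of the robot, y to its left, z up, the work surface at z = 0. Lengths are in m, angles in rad, forces in N, time in s.
With the tool pointing down it reaches from about 0.35 to 0.95 m from the base axis. Payload 17.4 kg.
Tool frame: the origin (TCP) lies at the very end of the fingers, on their centre line; the grasp point (between the pads) lies 19 mm behind it (grasp_offset is the z of the grasp point in the tool frame, in m); z points along the fingers, y is the line along which they close (so a half turn about z gives the same grasp; the last joint's range is limited). The gripper opens to 93 mm and grips with 3 to 60 N. Pads are 15 mm wide; open, the fingers measure 128 mm over their backs; the gripper's body (75 mm by 188 mm) begins 65 mm behind the grasp point.
Start: joints at [1.276, 0.116, 1.442, -0, 1.584, -0.038], TCP at [0.171, 0.653, 0.219] pointing down, gripper open.
Joint ranges: [-2.83, 2.83], [-0.83, 2.19], [0.07, 2.5], [-1.14, 4.28], [0.01, 3], [-2.97, 2.97]. Speed limits (rad/s): [1.89, 1.89, 2.22, 3.14, 3.14, 3.14].

INTERFACE

Orientations are given as a rotation vector (axis times angle).
In Python, from rig import read_state, grab_frame, camera_info, finish_job, grasp_offset gives the robot as it stands.
- The arm moves only by the tool play_rows, never from a script. Its argument "commands" is one flat list of numbers, 7 for each row, row after row: the turn, a rotation vector about the tool's x, y, z in rad, then the shift along the tool's x, y, z in cm, then the opening, from 0 (shut) to 1 (fully open). In form: [wx, wy, wz, x, y, z, jaw, wx, wy, wz, x, y, z, jaw, ...]. A call has 1 to 20 rows; each row is the pose to reach, as a shift and turn from the pose commanded when the call began, along the tool's axes at that moment; what a row does not reach only later rows make up. A row lasts 1/8 s, in which the tool goes at most 62.5 mm and 10.7 degrees, less where a joint would pass 70% of its speed; a pose out of reach is approached as far as the arm can. A call with a gripper value outside its range is refused whole. The fingers move at their own pace and stop on an object; "newtons" is the grip in N (left out, the last holds). Time passes only in rows, so rows that repeat a pose let the fingers close. It gives the time, the measured TCP pose, the force, the opening and the grip force at its end, in the units of the state.
- read_state(): the state, without advancing time (a new reading comes with each control period).
- grab_frame(name): name is "scene" or "side" or "wrist"; returns the picture (480x640x3 uint8, red, green, blue); there is no depth.
- camera_info(name): a dict with "fx", "fy", "cx", "cy" (pixels), "k1" (the pictures are not rectified: a ray, as slopes to the right and down, at radius r is drawn at 1 + k1 r^2 times it, then the intrinsics apply), "world_from_camera" (4x4, takes a point from camera to world coordinates). Camera axes: x right, y down, z forward; pixel columns grow to the right and rows downward; lengths in m; the calibration is good to about 2 mm. A picture is of the moment at which its call begins: read the wrist's pose just before it. camera_info takes no time and is no camera call; for the wrist camera it gives the pose at the moment of the call.
- finish_job(): hands the job in; it is judged then, once.
The state is a dict: "t": time; "joints": joint angles; "qvel": joint speeds; "tau": joint torques, N m; "tcp_pos": TCP position; "tool_rot": TCP orientation; "ft_force": force on the tool from outside, world axes, zero at the start; "moment": the same for the moment, N m; "gripper_width": finger opening in m; "grasp_force": force on a finger pad.
Only numpy, scipy, OpenCV 4.12 (cv2) and the standard library are available. Lean on these libraries where they do the work, as an engineer would, in place of code of your own. Each camera call takes 0.05 s, during which the arm holds its last target. There are 200 camera calls.

## Working session

There is one attempt and no reset: what is moved stays moved. The work goes in short steps, Python scripts to look and compute and a tool call to move; the robot and the scene stay as the last step left them, time stands still between calls to the robot, and variables do not carry over. Pictures are saved under pics/ and viewed, at most 10 in all, crops included, and the job is handed in when it is done.

Besides the shell and the picture viewer there is one more tool, called after "Request:" in YAML: its name, and indented under it one key for each argument. play_rows: Moves the arm, as the interface text tells. Its arguments: {"type":"object","properties":{"commands":{"type":"array"},"newtons":{"type":"number"}},"required":["commands"]}

```bash
mkdir -p pics
cat > h.py <<'E'
import numpy as np, cv2
from rig import *
def K(i): return np.array([[i['fx'],0,i['cx']],[0,i['fy'],i['cy']],[0,0,1.]])
def ray(i,u,v):
    # k1 on radius: cv2 dist (k1,0,0,0)
    p=cv2.undistortPoints(np.array([[[u,v]]],float),K(i),np.array([i['k1'],0,0,0.]))[0,0]
    T=np.array(i['world_from_camera']); return T[:3,3],T[:3,:3]@np.array([p[0],p[1],1])
def atz(i,u,v,z):
    o,d=ray(i,u,v); return o+d*(z-o[2])/d[2]
def proj(i,P):
    T=np.linalg.inv(np.array(i['world_from_camera']));
    return cv2.projectPoints(np.atleast_2d(P).astype(float),cv2.Rodrigues(T[:3,:3])[0],T[:3,3],K(i),np.array([i['k1'],0,0,0.]))[0][:,0]
def snap(n,f):
    i=camera_info(n); im=grab_frame(n)[:,:,::-1].copy(); cv2.imwrite('pics/'+f,im); return i,im
E
python3 - <<'E'
from h import *
s=read_state(); print(s['t'],s['tcp_pos'],s['tool_rot'],grasp_offset)
for n in('scene','side','wrist'):
    i,im=snap(n,n+'0.png'); print(n,np.round(i['world_from_camera'],3).tolist(),i['fx'],i['k1'])
E
```

```text
0.0 [0.17139791 0.65267355 0.2178826 ] [-4.02307071e-01 -3.11553573e+00  1.82255558e-03] -0.0188
scene [[0.763, 0.418, -0.493, 1.255], [0.646, -0.466, 0.604, -0.834], [0.023, -0.78, -0.626, 0.897], [0.0, 0.0, 0.0, 1.0]] 587.0142102807376 -0.11173537638303166
side [[-0.969, -0.152, 0.195, 0.428], [-0.246, 0.547, -0.8, 0.785], [0.015, -0.823, -0.568, 0.664], [0.0, 0.0, 0.0, 1.0]] 514.1412781583949 0.033645728507438015
wrist [[0.254, 0.931, 0.263, 0.099], [0.967, -0.245, -0.069, 0.671], [0.0, 0.271, -0.962, 0.383], [0.0, 0.0, 0.0, 1.0]] 423.0546918824216 0.006757772020300607
```

View pics/scene0.png

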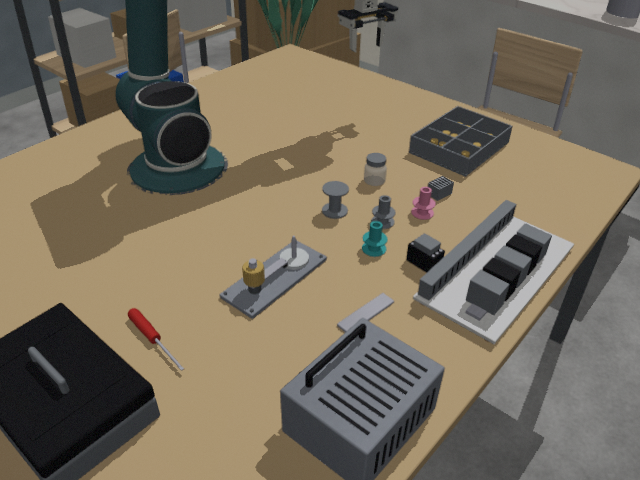

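View pics/side0.png

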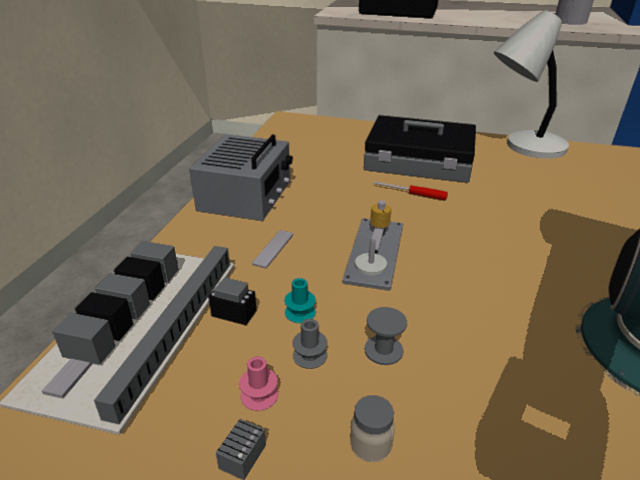

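The scene view shows these lookalikes: grey necked spool (384,210), turquoise one (375,238), pink one (424,203) and the neckless grey reel (335,200). I choose the grey necked one, which is at (310,343) in the side view. The stand's spindle is at scene (294,250) and side (372,255). The nut is at scene (254,273) and side (381,215).

Run:
```python
import cv2,numpy as np
a=cv2.imread('pics/scene0.png')[185:305,215:415]; b=cv2.imread('pics/side0.png')[190:370,280:420]
A=cv2.resize(a,None,fx=4,fy=4,interpolation=2)
B=cv2.resize(b,None,fx=4,fy=4,interpolation=2)
cv2.imwrite('pics/ca.png',A)
cv2.imwrite('pics/cb.png',cv2.resize(b,None,fx=3.3333,fy=3.3333,interpolation=2))
```

```text
(no output)
```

View pics/ca.png

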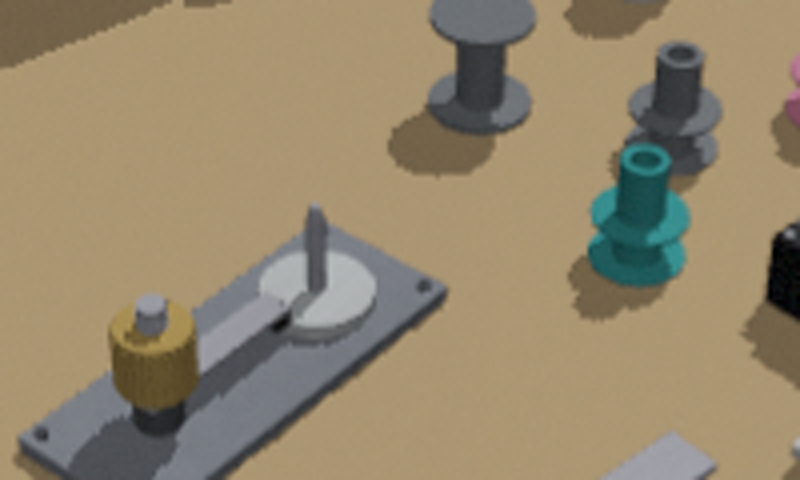

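View pics/cb.png

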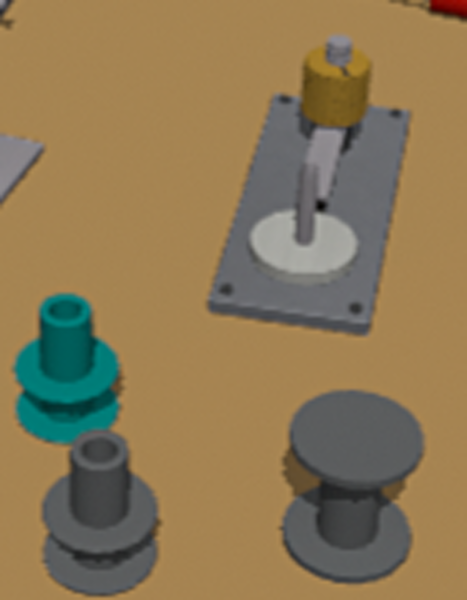

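The crops confirm the choice. The grey necked spool's rim is at scene (385.5,198.5) and side (310,324). The spindle tip, platter and post top are also clear in both views.

Run:
```python
from h import *
a,b=camera_info('scene'),camera_info('side')
def tri(p,q):
    (o,d),(O,D)=ray(a,*p),ray(b,*q); d/=np.linalg.norm(d);D/=np.linalg.norm(D)
    s=np.linalg.lstsq(np.c_[d,-D],O-o,rcond=None)[0]; return (o+s[0]*d+O+s[1]*D)/2
for n,p,q,z in [('neck',(385.5,198.5),(310,324),.074),('tip',(294,237),(372.4,239.5),.082),('plat',(294.5,257.5),(370.9,262.6),.022),('post',(253,259.8),(382,202.6),.095),
 ('turq',(376.5,224.5),(300,283),.074),('pink',(425,189),(257.5,361),.074),('reel',(335.5,189),(386.5,320),.072),('jar',(375.5,159),(374,412),.075),('contactor',(427,245),(232,292),.06)]:
    print(n,tri(p,q).round(4),atz(a,*p,z).round(4)[:2],atz(b,*q,z).round(4)[:2])
s=read_state()
print(cv2.Rodrigues(s['tool_rot'])[0].round(3))
```

```text
neck [0.6024 0.1819 0.0741] [0.604  0.1823] [0.6011 0.1809]
tip [ 0.5448 -0.0863  0.0797] [ 0.5472 -0.0883] [ 0.544  -0.0832]
plat [ 0.5449 -0.0868  0.0203] [ 0.5475 -0.0882] [ 0.5437 -0.0856]
post [ 0.547  -0.2142  0.0955] [ 0.5469 -0.2138] [ 0.5468 -0.2155]
turq [0.6494 0.0818 0.0735] [0.651  0.0815] [0.6483 0.0816]
pink [0.6553 0.2819 0.0764] [0.6538 0.2853] [0.6559 0.2796]
reel [0.4813 0.1351 0.0708] [0.4836 0.1337] [0.4803 0.1357]
jar [0.4688 0.323  0.0706] [0.4731 0.3168] [0.4685 0.3263]
contactor [0.7691 0.1176 0.055 ] [0.7729 0.1125] [0.7653 0.1226]
[[-0.967  0.254 -0.   ]
 [ 0.254  0.967 -0.001]
 [ 0.    -0.001 -1.   ]]
```

```bash
cat >> h.py <<'E'
def rel(pos,ang=None):
    """tool-frame turn and shift (cm) to put the TCP at pos, pointing straight down with tool y at world angle ang (deg, mod 360)"""
    s=read_state(); R=cv2.Rodrigues(np.array(s['tool_rot']))[0]
    a=np.deg2rad(ang) if ang is not None else np.arctan2(R[1,1],R[0,1])
    y=np.array([np.cos(a),np.sin(a),0]); z=np.array([0,0,-1.]); G=np.c_[np.cross(y,z),y,z]
    w=cv2.Rodrigues(R.T@G)[0].ravel(); d=R.T@(np.array(pos)-s['tcp_pos'])*100
    print('t',s['t'],'tcp',np.round(s['tcp_pos'],4),'turn',w.round(4),'shift',d.round(2),'yang',np.rad2deg(np.arctan2(R[1,1],R[0,1])).round(2),'j6',round(s['joints'][5],3))
E
python3 -c "
from h import *
rel([.602,.182,.15],10)"
```

```text
t 0.15 tcp [0.1714 0.6527 0.218 ] turn [-8.0000e-04  5.0000e-04  1.1394e+00] shift [-53.6  -34.58   6.83] yang 75.29 j6 -0.038
```

Request:
play_rows:
  commands: [0, 0, 1.14, -53.6, -34.6, 3, 0.65, 0, 0, 1.14, -53.6, -34.6, 3, 0.65, 0, 0, 1.14, -53.6, -34.6, 3, 0.65, 0, 0, 1.14, -53.6, -34.6, 3, 0.65, 0, 0, 1.14, -53.6, -34.6, 3, 0.65, 0, 0, 1.14, -53.6, -34.6, 3, 0.65, 0, 0, 1.14, -53.6, -34.6, 3, 0.65, 0, 0, 1.14, -53.6, -34.6, 3, 0.65, 0, 0, 1.14, -53.6, -34.6, 3, 0.65, 0, 0, 1.14, -53.6, -34.6, 3, 0.65, 0, 0, 1.14, -53.6, -34.6, 3, 0.65, 0, 0, 1.14, -53.6, -34.6, 6.8, 0.65, 0, 0, 1.14, -53.6, -34.6, 6.8, 0.65, 0, 0, 1.14, -53.6, -34.6, 6.8, 0.65]

```text
t: 1.9
tcp_pos: [0.6019, 0.1828, 0.1519]
tool_rot: [2.019, 2.407, 0.001]
ft_force: [0.0, 1.0, 0.3]
gripper_width: 0.0602
grasp_force: 0.0
```

```bash
python3 -c "
from h import *
rel([.602,.182,.15],10)
i,im=snap('wrist','w1.png')
print(proj(i,[[.602,.182,.074],[.602,.182,0],[.545,-.087,.082]]).round(1))"
```

```text
t 1.9 tcp [0.6019 0.1828 0.1519] turn [ 0.0007 -0.0001  0.0003] shift [-0.08 -0.    0.19] yang 10.02 j6 0.079
[[326.  250.7]
 [326.  222.2]
 [187.6 582. ]]
```

View pics/w1.png

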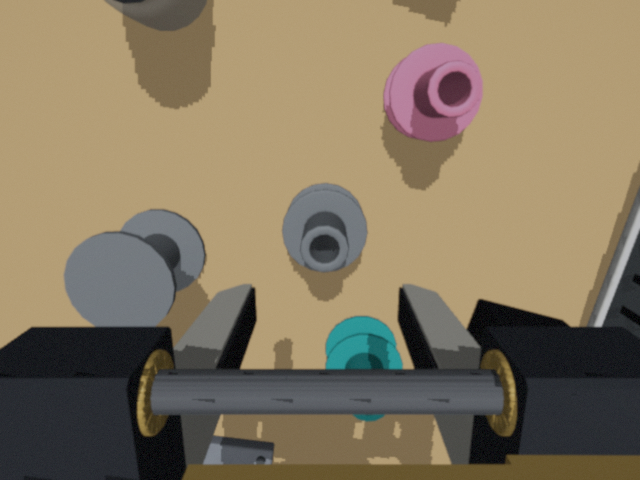

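The wrist view shows the grey spool's rim at (324.5,248.5), 2 px from where I predicted it. The fingers are clear of the turquoise, pink and reel neighbours.

```bash
python3 -c "
from h import *
i=camera_info('wrist'); p=atz(i,324.5,248.7,.074); print(p)
rel([p[0],p[1],.040])"
```

```text
[0.60124594 0.18297775 0.074     ]
t 1.95 tcp [0.6021 0.1828 0.1524] turn [ 0.0016 -0.0002  0.    ] shift [ 0.03 -0.1  11.24] yang 10.02 j6 0.079
```

Request:
play_rows:
  commands: [0, 0, 0, 0, -0.1, 5, 0.65, 0, 0, 0, 0, -0.1, 9, 0.65, 0, 0, 0, 0, -0.1, 11.1, 0.65, 0, 0, 0, 0, -0.1, 11.1, 0.65, 0, 0, 0, 0, -0.1, 11.1, 0.65, 0, 0, 0, 0, -0.1, 11.1, 0.2, 0, 0, 0, 0, -0.1, 11.1, 0.2, 0, 0, 0, 0, -0.1, 11.1, 0.2, 0, 0, 0, 0, -0.1, 11.1, 0.2, 0, 0, 0, 0, -0.1, 11.1, 0.2, 0, 0, 0, 0, -0.1, 11.1, 0.2]
  newtons: 20

```text
t: 3.32
tcp_pos: [0.601, 0.1819, 0.0398]
tool_rot: [2.02, 2.406, 0.0]
ft_force: [-0.5, -0.5, 3.5]
gripper_width: 0.0304
grasp_force: 20.0
```

```bash
python3 -c "
from h import *
rel([.602,.182,.15])"
```

```text
t 3.325 tcp [0.601  0.1819 0.0398] turn [ 0.0001 -0.      0.    ] shift [-1.000e-02  1.000e-01 -1.102e+01] yang 9.97 j6 0.079
```

```bash
python3 -c "
from h import *
rel([.545,-.087,.16])"
```

```text
t 3.325 tcp [0.601  0.1819 0.0398] turn [ 0.0001 -0.      0.    ] shift [-25.51 -10.17 -12.02] yang 9.97 j6 0.079
```

Request:
play_rows:
  commands: [0, 0, 0, 0, 0, -4, 0.2, 0, 0, 0, 0, 0, -9, 0.2, 0, 0, 0, 0, 0, -12, 0.2, 0, 0, 0, -5, -2, -12, 0.2, 0, 0, 0, -10, -4, -12, 0.2, 0, 0, 0, -15, -6, -12, 0.2, 0, 0, 0, -20, -8, -12, 0.2, 0, 0, 0, -24, -9.6, -12, 0.2, 0, 0, 0, -25.5, -10.2, -12, 0.2, 0, 0, 0, -25.5, -10.2, -12, 0.2, 0, 0, 0, -25.5, -10.2, -12, 0.2, 0, 0, 0, -25.5, -10.2, -12, 0.2]

```text
t: 4.82
tcp_pos: [0.5449, -0.0859, 0.1596]
tool_rot: [-2.018, -2.407, -0.0]
ft_force: [0.4, 0.3, -0.2]
gripper_width: 0.0302
grasp_force: 20.0
```

Run:
```python
from h import *
rel([.545,-.087,.16])
i,w=snap('wrist','w2.png'); a,A=snap('scene','s2.png'); b,B=snap('side','d2.png')
for n,c in(('w',i),('s',a),('d',b)): print(n,proj(c,[[.545,-.087,.082],[.545,-.087,.022],[.545,-.087,.12]]).round(0).tolist())
r=lambda im,f:cv2.resize(im,None,fx=f,fy=f,interpolation=2)
o=np.zeros((600,800,3),np.uint8)
o[:300,:400]=r(w,.625)
o[:300,400:]=r(A[170:270,230:363],3)[:300,:399][:, :400] if 0 else cv2.resize(A[180:280,230:363],(400,300),interpolation=2)
o[300:,:400]=cv2.resize(B[185:285,305:438],(400,300),interpolation=2)
o[300:,400:]=cv2.resize(w[180:480,120:520],(400,300))
cv2.imwrite('pics/m2.png',o)
```

```text
t 4.825 tcp [ 0.5449 -0.0859  0.1596] turn [-0.0001 -0.0002 -0.    ] shift [-0.11 -0.01 -0.04] yang 10.04 j6 -0.378
w [[326.0, 251.0], [326.0, 227.0], [326.0, 273.0]]
s [[294.0, 236.0], [294.0, 257.0], [293.0, 223.0]]
d [[372.0, 238.0], [370.0, 262.0], [373.0, 223.0]]
```

View pics/m2.png

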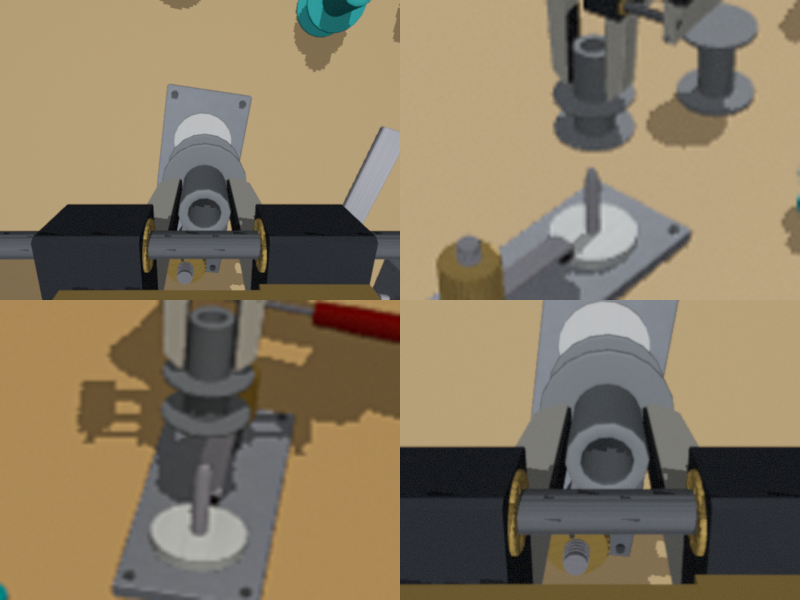

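The spool is held upright above the spindle. In the scene view its rim is at (294.5,195.3) and the spindle tip at (293.8,237.2). In the side view the rim is at (375.5,191) and the tip at (373.2,241).

Run:
```python
from h import *
a,b=camera_info('scene'),camera_info('side'); w=camera_info('wrist')
for n,p,q,z in[('rim',(294.5,195.3),(375.5,191),.1936),('foot',(294.5,222.6),(373.5,222.7),.1216),('tip',(293.8,237),(373,240.3),.082)]:
    (o,d),(O,D)=ray(a,*p),ray(b,*q)
    s=np.linalg.lstsq(np.c_[d,-D],O-o,rcond=None)[0]; print(n,((o+s[0]*d+O+s[1]*D)/2).round(4),atz(a,*p,z).round(4),atz(b,*q,z).round(4))
# wrist: held rim at panel (609,459)
print(atz(w,120+209,180+159,.1936))
# nut post in wrist
print(atz(w,120+175,180+258,.095))
```

```text
rim [ 0.5461 -0.0843  0.1924] [ 0.5481 -0.0857  0.1936] [ 0.5454 -0.0829  0.1936]
foot [ 0.5455 -0.0853  0.1203] [ 0.5478 -0.0866  0.1216] [ 0.5446 -0.0842  0.1216]
tip [ 0.5433 -0.0854  0.0785] [ 0.5469 -0.0886  0.082 ] [ 0.5423 -0.0807  0.082 ]
[ 0.54557636 -0.08408582  0.1936    ]
[ 0.54644193 -0.21188764  0.095     ]
```

Request:
play_rows:
  commands: [0, 0, 0, -0.15, -0.1, 0, 0.2, 0, 0, 0, -0.15, -0.1, 2, 0.2, 0, 0, 0, -0.15, -0.1, 3, 0.2, 0, 0, 0, -0.15, -0.1, 3.5, 0.2, 0, 0, 0, -0.15, -0.1, 4, 0.2, 0, 0, 0, -0.15, -0.1, 4.5, 0.2, 0, 0, 0, -0.15, -0.1, 5, 0.2, 0, 0, 0, -0.15, -0.1, 5.5, 0.2, 0, 0, 0, -0.15, -0.1, 5.5, 0.2]

```text
t: 6.1
tcp_pos: [0.5438, -0.0885, 0.1042]
tool_rot: [-2.02, -2.406, 0.0]
ft_force: [-0.7, -0.1, -1.1]
gripper_width: 0.0301
grasp_force: 20.0
```

Request:
play_rows:
  commands: [0, 0, 0, 0, 0, 0.8, 0.2, 0, 0, 0, 0, 0, 1.6, 0.2, 0, 0, 0, 0, 0, 2.4, 0.2, 0, 0, 0, 0, 0, 3.2, 0.2, 0, 0, 0, 0, 0, 3.6, 0.2, 0, 0, 0, 0, 0, 3.8, 0.2, 0, 0, 0, 0, 0, 3.9, 0.2, 0, 0, 0, 0, 0, 3.9, 0.2]

```text
t: 7.1
tcp_pos: [0.544, -0.0886, 0.0658]
tool_rot: [2.02, 2.406, 0.0]
ft_force: [0.7, -0.1, -0.3]
gripper_width: 0.03
grasp_force: 20.0
```

Request:
play_rows:
  commands: [0, 0, 0, 0, 0, 0.15, 0.2, 0, 0, 0, 0, 0, 0.25, 0.2, 0, 0, 0, 0, 0, 0.35, 0.2, 0, 0, 0, 0, 0, 0.4, 0.2, 0, 0, 0, 0, 0, 0.4, 0.2]

```text
t: 7.72
tcp_pos: [0.544, -0.0886, 0.0618]
tool_rot: [2.02, 2.406, 0.0]
ft_force: [-2.2, 0.6, 1.3]
gripper_width: 0.03
grasp_force: 20.0
```

Request:
play_rows:
  commands: [0, 0, 0, 0, 0, 0.1, 0.2, 0, 0, 0, 0, 0, 0.1, 0.2]

```text
t: 7.98
tcp_pos: [0.5441, -0.0886, 0.0618]
tool_rot: [2.02, 2.406, 0.0]
ft_force: [-7.0, 0.6, 12.9]
gripper_width: 0.0301
grasp_force: 20.0
```

Contact with the platter: 13 N at the seated height. Releasing and rising clear of the neck.

Request:
play_rows:
  commands: [0, 0, 0, 0, 0, 0, 0.2, 0, 0, 0, 0, 0, 0, 0.65, 0, 0, 0, 0, 0, 0, 0.65, 0, 0, 0, 0, 0, 0, 0.65, 0, 0, 0, 0, 0, 0, 0.65, 0, 0, 0, 0, 0, -3, 0.65, 0, 0, 0, 0, 0, -8, 0.65, 0, 0, 0, 0, 0, -10, 0.65, 0, 0, 0, 0, 0, -10, 0.65, 0, 0, 0, 0, 0, -10, 0.65]

```text
t: 9.22
tcp_pos: [0.5434, -0.0884, 0.1589]
tool_rot: [-2.019, -2.405, 0.002]
ft_force: [-0.6, 0.2, -0.3]
gripper_width: 0.0603
grasp_force: 0.0
```

Run:
```python
from h import *
rel([.546,-.215,.13])
i,w=snap('wrist','w3.png'); a,A=snap('scene','s3.png'); b,B=snap('side','d3.png')
print(proj(a,[.5448,-.0866,.096]),proj(b,[.5448,-.0866,.096]),proj(i,[[.546,-.215,.095],[.5448,-.0866,.096]]))
o=np.zeros((600,800,3),np.uint8)
o[:300,:400]=cv2.resize(w,(400,300),interpolation=3)
o[:300,400:]=cv2.resize(A[195:295,215:348],(400,300),interpolation=2)
o[300:,:400]=cv2.resize(B[185:285,305:438],(400,300),interpolation=2)
o[300:,400:]=cv2.resize(w[180:480,120:520],(400,300))
cv2.imwrite('pics/m3.png',o)
```

```text
t 9.225 tcp [ 0.5434 -0.0884  0.1589] turn [-0.0019 -0.0007 -0.    ] shift [-12.51  -1.93   2.88] yang 9.97 j6 -0.382
[[293.65702189 231.25468745]] [[372.76267405 232.80749384]] [[296.49285442 440.36650958]
 [329.23069453 254.64518106]]
```

View pics/m3.png

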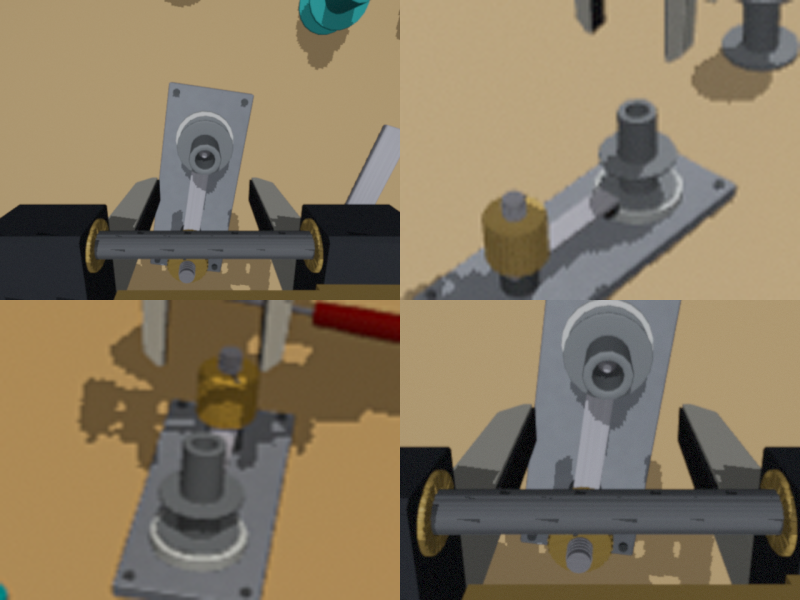

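The spool is seated: its rim is at scene (293.8,231), where I predicted, with the spindle tip visible in the bore and the neck up. The nut's post is at wrist (299,435). Next I go above the nut, pre-wound counter-clockwise.

```bash
python3 -c "
from h import *
rel([.5465,-.2145,.15],105)"
```

```text
t 9.375 tcp [ 0.5435 -0.0884  0.1592] turn [-8.0000e-04 -2.1000e-03 -1.6586e+00] shift [-12.47  -1.89   0.91] yang 9.97 j6 -0.382
```

Request:
play_rows:
  commands: [0, 0, -0.18, -4, -0.6, 0, 0.65, 0, 0, -0.36, -8, -1.3, 0, 0.65, 0, 0, -0.54, -12.5, -1.9, 0, 0.65, 0, 0, -1.66, -12.5, -1.9, 0.9, 0.65, 0, 0, -1.66, -12.5, -1.9, 0.9, 0.65, 0, 0, -1.66, -12.5, -1.9, 0.9, 0.65, 0, 0, -1.66, -12.5, -1.9, 0.9, 0.65, 0, 0, -1.66, -12.5, -1.9, 0.9, 0.65, 0, 0, -1.66, -12.5, -1.9, 0.9, 0.65, 0, 0, -1.66, -12.5, -1.9, 0.9, 0.65, 0, 0, -1.66, -12.5, -1.9, 0.9, 0.65, 0, 0, -1.66, -12.5, -1.9, 0.9, 0.65]

```text
t: 10.88
tcp_pos: [0.5469, -0.2149, 0.1515]
tool_rot: [0.408, -3.115, -0.0]
ft_force: [0.2, 0.3, 1.0]
gripper_width: 0.0612
grasp_force: 0.0
```

```bash
python3 -c "
from h import *
rel([.5465,-.2145,.15],105)
i,im=snap('wrist','w4.png')
print(proj(i,[[.5465,-.2145,.095],[.5465,-.2145,.080],[.5685,-.2145,.080]]).round(1))"
```

```text
t 10.875 tcp [ 0.5469 -0.2149  0.1515] turn [ 0.0001 -0.0002 -0.0011] shift [0.02 0.05 0.15] yang 104.94 j6 -2.249
[[328.3 260.5]
 [328.2 252.3]
 [318.7 286. ]]
```

View pics/w4.png

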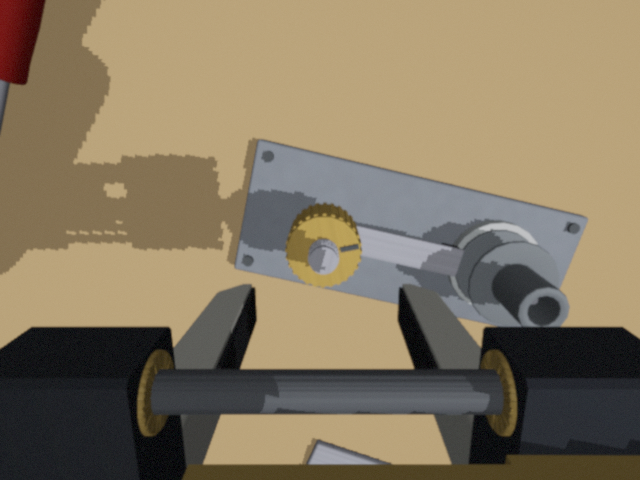

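The nut's top is centred at (324,251), with its index mark at (350,247) pointing towards the spool. The spool is still seated.

```bash
python3 -c "
from h import *
i=camera_info('wrist'); p=atz(i,324,250.5,.080); print(p,atz(i,323,258.5,.095),atz(i,350,247,.08))
rel([p[0],p[1],.0455],105)"
```

```text
[ 0.54612722 -0.21716963  0.08      ] [ 0.54620139 -0.21765075  0.095     ] [ 0.54013353 -0.20301791  0.08      ]
t 10.925 tcp [ 0.5469 -0.215   0.1515] turn [ 0.     -0.0001 -0.0005] shift [ 0.13 -0.19 10.6 ] yang 104.97 j6 -2.25
```

Request:
play_rows:
  commands: [0, 0, 0, 0.1, -0.2, 3, 0.65, 0, 0, 0, 0.1, -0.2, 6, 0.65, 0, 0, 0, 0.1, -0.2, 9, 0.65, 0, 0, 0, 0.1, -0.2, 10.4, 0.65, 0, 0, 0, 0.1, -0.2, 10.4, 0.65, 0, 0, 0, 0.1, -0.2, 10.4, 0.65, 0, 0, 0, 0.1, -0.2, 10.4, 0.3, 0, 0, 0, 0.1, -0.2, 10.4, 0.3, 0, 0, 0, 0.1, -0.2, 10.4, 0.3, 0, 0, 0, 0.1, -0.2, 10.4, 0.3]
  newtons: 30

```text
t: 12.18
tcp_pos: [0.5467, -0.2172, 0.0482]
tool_rot: [-0.412, 3.114, -0.0]
ft_force: [-1.0, 1.6, 5.8]
gripper_width: 0.0434
grasp_force: 30.0
```

```bash
python3 -c "
from h import *
s=read_state(); print(s['ft_force'],s['moment'],s['tau'],s['gripper_width'])
rel([.5465,-.217,.0455],105)"
```

```text
[-0.99066358  1.56587975  5.82088748] [3.52825937e-01 1.76017940e-01 1.65868916e-04] [-7.62275755e-01 -5.67993915e+01 -5.51658225e+01 -4.18675197e-01
 -3.66110578e-01 -4.12403781e-03] 0.04344980199366086
t 12.175 tcp [ 0.5467 -0.2172  0.0482] turn [-0.0003  0.0006  0.0015] shift [0.02 0.02 0.27] yang 105.08 j6 -2.256
```

Request:
play_rows:
  commands: [0, 0, 0.15, 0, 0, 0.014, 0.3, 0, 0, 0.3, 0, 0, 0.029, 0.3, 0, 0, 0.45, 0, 0, 0.043, 0.3, 0, 0, 0.6, 0, 0, 0.057, 0.3, 0, 0, 0.75, 0, 0, 0.072, 0.3, 0, 0, 0.9, 0, 0, 0.086, 0.3, 0, 0, 1.05, 0, 0, 0.1, 0.3, 0, 0, 1.2, 0, 0, 0.115, 0.3, 0, 0, 1.35, 0, 0, 0.129, 0.3, 0, 0, 1.5, 0, 0, 0.143, 0.3, 0, 0, 1.5, 0, 0, 0.143, 0.3]

```text
t: 13.55
tcp_pos: [0.5469, -0.2168, 0.0467]
tool_rot: [1.824, 2.557, 0.002]
ft_force: [1.1, 5.1, 5.5]
gripper_width: 0.0434
grasp_force: 30.0
```

```bash
python3 -c "
from h import *
s=read_state(); print(s['ft_force'],s['moment'],s['gripper_width'],s['tau'][5])
rel([.5465,-.217,.0455])"
```

```text
[1.13290536 5.11000526 5.50160447] [ 0.82502814 -0.15957061 -0.10168009] 0.04338883488964062 1.6476986557245255
t 13.55 tcp [ 0.5469 -0.2168  0.0467] turn [ 0.0012 -0.0002  0.    ] shift [-0.01 -0.05  0.12] yang 19.0 j6 -0.753
```

Request:
play_rows:
  commands: [0, 0, 0.06, 0, 0, 0.006, 0.3, 0, 0, 0.12, 0, 0, 0.012, 0.3, 0, 0, 0.18, 0, 0, 0.018, 0.3, 0, 0, 0.18, 0, 0, 0.018, 0.3]

```text
t: 14.05
tcp_pos: [0.5469, -0.2168, 0.0465]
tool_rot: [2.045, 2.385, 0.002]
ft_force: [2.3, 5.3, 5.3]
gripper_width: 0.0437
grasp_force: 30.0
```

```bash
cat > st.py <<'E'
from h import *
s=read_state(); print(np.round(s['ft_force'],2),np.round(s['moment'],3),round(s['tau'][5],3))
rel([.5465,-.217,.0455])
E
python3 st.py
```

```text
[2.3  5.27 5.31] [ 0.785 -0.237 -0.074] 0.597
t 14.05 tcp [ 0.5469 -0.2168  0.0465] turn [ 0.0011 -0.0004  0.    ] shift [-0.02 -0.05  0.1 ] yang 8.77 j6 -0.575
```

Request:
play_rows:
  commands: [0, 0, 0.06, 0, 0, 0.006, 0.3, 0, 0, 0.12, 0, 0, 0.012, 0.3, 0, 0, 0.18, 0, 0, 0.018, 0.3, 0, 0, 0.18, 0, 0, 0.018, 0.3]

```text
t: 14.55
tcp_pos: [0.547, -0.2167, 0.0464]
tool_rot: [2.251, 2.191, 0.002]
ft_force: [1.5, 4.8, 5.2]
gripper_width: 0.0437
grasp_force: 30.0
```

```bash
python3 st.py
```

```text
[1.46 4.81 5.24] [ 0.757 -0.231 -0.07 ] 0.597
t 14.55 tcp [ 0.547  -0.2167  0.0464] turn [ 0.0012 -0.0006  0.    ] shift [-0.03 -0.05  0.09] yang -1.54 j6 -0.395
```

Request:
play_rows:
  commands: [0, 0, 0.06, 0, 0, 0.006, 0.3, 0, 0, 0.12, 0, 0, 0.012, 0.3, 0, 0, 0.18, 0, 0, 0.018, 0.3, 0, 0, 0.18, 0, 0, 0.018, 0.3]

```text
t: 15.05
tcp_pos: [0.5471, -0.2167, 0.0462]
tool_rot: [2.438, 1.981, 0.002]
ft_force: [2.3, 3.9, 5.3]
gripper_width: 0.0437
grasp_force: 30.0
```

```bash
python3 st.py
```

```text
[2.28 3.92 5.3 ] [ 0.823 -0.245  0.731] 1.442
t 15.05 tcp [ 0.5471 -0.2167  0.0462] turn [ 0.0012 -0.0006  0.    ] shift [-0.04 -0.05  0.07] yang -11.8 j6 -0.215
```

Request:
play_rows:
  commands: [0, 0, 0.05, 0, 0, 0.005, 0.3, 0, 0, 0.1, 0, 0, 0.01, 0.3, 0, 0, 0.1, 0, 0, 0.01, 0.3]

```text
t: 15.42
tcp_pos: [0.5471, -0.2169, 0.0462]
tool_rot: [2.533, 1.857, 0.002]
ft_force: [3.3, 4.2, 4.6]
gripper_width: 0.0436
grasp_force: 30.0
```

```bash
python3 st.py
```

```text
[3.27 4.21 4.64] [ 0.624 -0.268  0.676] 1.237
t 15.425 tcp [ 0.5471 -0.2169  0.0462] turn [ 0.0014 -0.0006  0.    ] shift [-0.03 -0.05  0.07] yang -17.53 j6 -0.115
```

The moment jumped to about 0.7 N m and stayed there while the pads slipped, so the nut has bottomed out. Backing off a quarter turn now.

Request:
play_rows:
  commands: [0, 0, -0.157, 0, 0, -0.015, 0.3, 0, 0, -0.314, 0, 0, -0.03, 0.3, 0, 0, -0.471, 0, 0, -0.045, 0.3, 0, 0, -0.628, 0, 0, -0.06, 0.3, 0, 0, -0.785, 0, 0, -0.075, 0.3, 0, 0, -0.942, 0, 0, -0.09, 0.3, 0, 0, -1.1, 0, 0, -0.105, 0.3, 0, 0, -1.257, 0, 0, -0.12, 0.3, 0, 0, -1.414, 0, 0, -0.135, 0.3, 0, 0, -1.58, 0, 0, -0.15, 0.3, 0, 0, -1.58, 0, 0, -0.15, 0.3, 0, 0, -1.58, 0, 0, -0.15, 0.3]

```text
t: 16.92
tcp_pos: [0.5468, -0.217, 0.0477]
tool_rot: [0.464, 3.106, 0.0]
ft_force: [-0.6, 2.6, 6.8]
gripper_width: 0.0438
grasp_force: 30.0
```

```bash
python3 st.py
python3 - <<'E'
from h import *
i,w=snap('wrist','w5.png'); b,B=snap('side','d5.png'); a,A=snap('scene','s5.png')
c=[.5465,-.217,.0795]
# the mark if the nut stands at pi/2, from the first mark angle 112.7 deg and bottoming at 1.86..2.04 rad
for t in(1.87,1.95,2.03):
    g=np.deg2rad(112.7)-t+1.571; print(t,np.rad2deg(g).round(1),proj(b,np.add(c,[.017*np.cos(g),.017*np.sin(g),0])).round(1),proj(i,np.add(c,[.017*np.cos(g),.017*np.sin(g),0])).round(1))
print(proj(i,c),proj(b,c))
o=np.zeros((600,800,3),np.uint8)
o[:300,:400]=cv2.resize(w[180:420,160:480],(400,300),interpolation=2)
o[:300,400:]=cv2.resize(A[195:295,215:348],(400,300),interpolation=2)
o[300:,:400]=cv2.resize(B[185:285,305:438],(400,300),interpolation=2)
o[300:,400:]=cv2.resize(B[195:235,355:408],(400,300),interpolation=2)
cv2.imwrite('pics/m5.png',o)
E
```

```text
[-0.64  2.6   6.79] [0.643 0.041 0.118] -0.003
t 16.925 tcp [ 0.5468 -0.217   0.0477] turn [ 0.0004  0.0008 -0.    ] shift [ 0.03 -0.01  0.22] yang 73.01 j6 -1.696
1.87 95.6 [[381.2 212.1]] [[372.5 323.4]]
1.95 91.0 [[380.6 212.1]] [[373.7 326.8]]
2.03 86.4 [[380. 212.]] [[374.6 330.2]]
[[327.28270154 340.33443051]] [[381.72359554 208.30830705]]
```

View pics/m5.png

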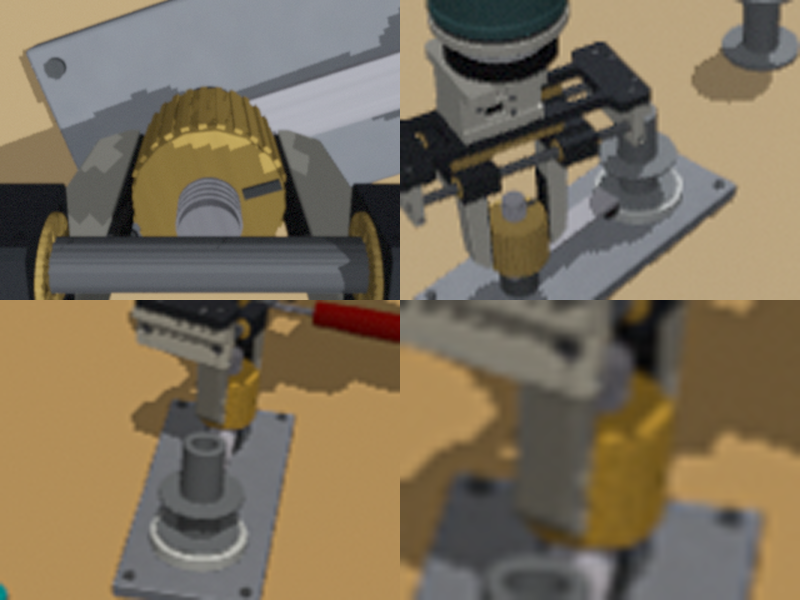

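The nut's index mark is at wrist (369.6,330.4), consistent with a quarter turn off the bottom. By the tool it turned back 90.5°. The spool is seated and clear of the gripper, and the nut is gripped at 30 N.

```bash
python3 -c "
from rig import *
print(finish_job())"
```

```text
the job is handed in; nothing more can be done
None
```

I handed the job in with the spool seated on the spindle and released. The nut was bottomed out, then backed off a quarter turn (about 90.5° by the tool) and is still gripped at 30 N; the judge returned no verdict.

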